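# Push a bearing cap under the sprung flap of the returns box

### The arm

A 6-joint arm with a two-finger parallel gripper is mounted at the origin on a cart in front of the work surface, level with it; the furniture and walls round the work are solid. World frame = base frame: x ahead of the robot, y to its left, z up, the work surface at z = 0. Lengths are in m, angles in rad, forces in N, time in s.
With the tool pointing down it reaches from about 0.15 to 0.775 m from the base axis. Payload 6.1 kg.
Tool frame: the origin (TCP) lies on the centre line of the jaws, within the pads' length; the fingertips stand 25 mm ahead of it and the grasp point (between the pads) lies 6 mm ahead of it (r.tips_ahead is the z of the fingertips in the tool frame, in m); z points along the fingers, y is the direction in which the jaws open and shut (so a half turn about z gives the same grasp; the last joint's range is limited). The gripper opens to 85 mm and grips with 20 to 120 N. Pads are 22 mm wide; open, the fingers measure 114 mm over their backs; the gripper's body (76 mm by 85 mm) begins 54 mm behind the grasp point. The pads swing forward as they close: fully open they stand 13 mm farther back than shut.
Start: joints at [1.258, 0.126, -0.04, 1.405, 0, 1.571], TCP at [0.162, 0.5, 0.228] pointing down, gripper open.
Joint ranges: [-2.72, 2.72], [-0.95, 1.95], [-1.27, 1.35], [-1.78, 2.02], [-1.46, 1.47], [-3.14, 3.14]. Speed limits (rad/s): [2.39, 2.39, 3.01, 3.14, 3.14, 3.14].

### API

Orientations are given as [roll, pitch, yaw] about the fixed x, y, z axes, in that order (R = Rz(yaw) Ry(pitch) Rx(roll)).
In Python, from plant import r, imaging, workorder gives the robot as it stands.
- The arm moves only by the tool send_rows, never from a script. Its argument "plan" is a list of rows, each a list of 7 numbers: the shift along the tool's x, y, z as a fraction of full scale, then the turn, a rotation vector about the tool's x, y, z as a fraction of full scale, then the opening, from -1 (shut) to 1 (fully open). In form: [[x, y, z, wx, wy, wz, fingers], ...]. A call has 1 to 8 rows; each row is the pose to reach, as a shift and turn from the pose commanded when the call began, along the tool's axes at that moment, turning the shorter way round; what a row does not reach only later rows make up. Full scale, the value 1, is 15 cm for a shift and 180 degrees for a turn. A row lasts 1/12 s, in which the tool goes at most 41.7 mm and 7.16 degrees, less where a joint would pass 70% of its speed; a pose out of reach is approached as far as the arm can. A call with a number of a shift or a turn outside -1 to 1 is refused whole. A call with a gripper value outside its range is refused whole. The fingers move at their own pace and stop on an object; "grip_force" is the grip in N (left out, the last holds). Time passes only in rows, so rows that repeat a pose let the fingers close. It gives the time, the measured TCP pose, the force and the opening at its end, in the units of the state.
- r.get_state(): the state, without advancing time (a new reading comes with each control period).
- imaging.get_image(name): name is "side" or "top" or "wrist"; returns (picture, depth): 400x640x3 uint8, red, green, blue; 400x640 float32, m along the optical axis (not along the pixel's ray), 0 where there is no reading.
- imaging.camera_model(name): a dict with "mtx" (3x3 intrinsics, pixels), "R" (3x3) and "t" (3): a world point X has camera coordinates R X + t. Camera axes: x right, y down, z forward; pixel columns grow to the right and rows downward; lengths in m; the calibration is good to about 2 mm. A picture is of the moment at which its call begins: read the wrist's pose just before it. camera_model takes no time and is no camera call; for the wrist camera it gives the pose at the moment of the call.
- workorder.job_done(): hands the job in, once; it reports no verdict.
Trained networks look in the newest picture that a camera, given by its name, has taken for a name from the list of things; names that differ only in an ending like _2 or _b are one class to them, and where a whole thing is asked for, a point or a joint stands for the part that bears it (a point fixed in the world has none). Each returns a list of dicts, best first, with "conf" (0 to 1); they miss things now and then, are a little off and sometimes report something else, mostly with a low value. They report only what shows in the picture. A call takes as long as a camera call.
- imaging.look_for(camera, label): "rect" ([left, top, right, bottom] in pixels, round what is visible of it).
- imaging.pinpoint(camera, label): "uv" ([column, row] in pixels: a listed point, or the origin of a listed thing).
The state is a dict: "time": time; "joint_pos": joint angles; "joint_vel": joint speeds; "joint_efforts": joint torques, N m; "tool_pos": TCP position; "eef_rot": TCP orientation; "force": force on the tool from outside, world axes, zero at the start; "wrist_torque": the same for the moment, N m; "gripper_width": finger opening in m.
Only numpy, scipy, OpenCV 4.12 (cv2) and the standard library are available. Lean on these libraries where they do the work, as an engineer would, in place of code of your own. Each camera call takes 0.05 s, during which the arm holds its last target.

### The job

Post the square steel bearing cap that lies on the feed shelf into the returns box: with one fingertip press down the long treadle beside the shelf and hold it, so that the sprung flap stays open, while the other fingertip pushes the cap along the shelf and under the flap until it drops into the box. Then come away so that the flap shuts over it. Only push the cap, never lift it, and leave the things lying around where they are.

Things in the scene. Friction and masses are not known exactly. Their poses are not given: they have to be found in the camera images.
- returns_box: Returns box of grey sheet steel, fixed on the bench. Origin on the bench under the mouth; x = pushing direction (shelf to box, away from the robot), y left, z up. In this frame, mm: flat steel feed shelf, top at z 45, x -140 to -22; side rails 4 thick, 8 high above it, lane between them y -34 to 34. Beyond it the box: x -22 to 85, y -34 to 34, rubber floor z 19, walls to z 72
- mouth (a point): Middle of the lane at shelf height (box frame 0, 0, 45 mm), in the plane of the flap's front lip, 22 mm beyond the shelf's end; axes as the box. A finger can go in x up to this plane; a cap whose rear edge has passed the shelf's end drops into the box
- hinge (a point): Middle of the flap's hinge shaft, 8 mm thick, along the box x from x -140 to 85 mm at y 42, z 75 mm (box frame), left of the lane; fingers must straddle it. Its two posts, 82 mm high, stand at x -149 to -141 and x 81 to 89, y 36 to 48
- end_cap: Solid square steel bearing end cap: 60 x 60 mm, 18 mm high, with a low hub (36 mm diameter) to 22 mm and four small screw holes; about 0.15 kg, lying flat on the feed shelf, in the lane. Origin at the centre of its underside, x and y along its sides, nearly lined up with the lane, z up
- flap (a joint): Flap angle, rad: 0 shut, stop at 0.62. Steel roof over the box (box frame, mm: x 0 to 87, y 44 to -43), hinged at the left, free edge right. Its front lip (x 0 to 3, y 2 to -36) hangs to 4 above the shelf when shut and blocks the cap; from 0.45 up the cap passes. At 0.55 the free edge is at z 120. Spring and weight shut it; the treadle, fixed to it, opens it when pressed down
- treadle_pad (a point): Middle of the top of the treadle's rubber pad, 114 x 45 mm, on a plate left of the shelf (box x -128 to -14 mm). Flap shut: it slopes up to the left at 0.55 rad. Pressed until the flap reads 0.55: level, z 53 mm (8 above the shelf), y 55 to 100 mm in the box frame. Takes about 3 to 8 N at mid width; a fingertip can slide along it in x while it stays pressed
- small_ring: Bystander: small steel ring, 33 mm diameter, 16 mm high, on the bench left of the treadle; origin at its underside
- block: Bystander: small alloy pivot block, 18 x 20 x 28 mm, standing on the bench right of the box; origin at its underside
- rod: Bystander: short splined steel rod, 68 mm long, 10 mm thick, lying on the bench right of the feed shelf; origin at its underside
- hammer_1: Bystander, does not move: small hammer with a wooden handle, 276 mm long, 25 mm high, lying on the bench at the left; origin at its underside

How it is judged:
On the way, in this order (a step that is already met when the one before it is completed fails the run):
1. the flap is held open by the fingers while the cap still lies on the feed shelf (value of joint flap above 0.35 rad and contact force between the fingers and flap above 0.5 N and x of end_cap in the frame of returns_box below -0.035 m), for 0.2 s.
2. the fingers push the cap in under the flap while they still hold it open (value of joint flap above 0.35 rad and contact force between the fingers and flap above 0.5 N and x of end_cap in the frame of returns_box above -0.025 m and contact force between the fingers and end_cap above 0.1 N).
At the end, for the whole second after the job is handed in: The cap lies at rest inside the box (its underside's centre between the box walls and at least 10 mm below the feed shelf), and the flap has shut (under 0.05 rad) (x of end_cap in the frame of returns_box between 0 and 0.085 m and y of end_cap in the frame of returns_box between -0.034 and 0.034 m and z of end_cap in the frame of returns_box below 0.035 m and linear speed of end_cap below 0.02 m/s and value of joint flap below 0.05 rad); the robot touches nothing.
It fails at once if the cap is lifted off the feed shelf (more than 12 mm) (z of end_cap in the frame of returns_box above 0.057 m).
It fails at once if a thing lying around is moved by more than 20 mm (distance of any of small_ring, block, rod from where it was at the start of the episode above 0.02 m).
It also fails if it takes over 48 s, if anything falls off the work surface, if the arm or the gripper's body presses on something with over 40 N, if the wrist force passes 120 N, or if a joint passes its speed limit or range.

## Working session

There is one attempt and no reset: what is moved stays moved. The work goes in short steps, Python scripts to look and compute and a tool call to move; the robot and the scene stay as the last step left them, time stands still between calls to the robot, and variables do not carry over. Pictures are saved under pics/ and viewed, and the job is handed in when it is done.

Besides the shell and the picture viewer there is one more tool, called as name([rows], argument=value, ...), one row to a line, values as JSON. send_rows: Moves the arm, as the interface text tells. Its arguments: {"type":"object","properties":{"plan":{"type":"array","items":{"type":"array","items":{"type":"number"}}},"grip_force":{"type":"number"}},"required":["plan"]}

```bash
ls; mkdir -p pics; python3 - <<'E'
from plant import r, imaging, workorder
import cv2, numpy as np
s=r.get_state(); print({k:np.round(v,3).tolist() for k,v in s.items()}, r.tips_ahead)
for c in ["top","side"]:
    p,d=imaging.get_image(c); cv2.imwrite(f"pics/{c}0.png",p[:,:,::-1]); np.save(f"pics/{c}0.npy",d)
    m=imaging.camera_model(c); print(c,np.round(m["mtx"],1).tolist(),np.round(m["R"],3).tolist(),np.round(m["t"],3).tolist())
    for l in ["mouth","hinge","end_cap","treadle_pad","returns_box"]:
        q=imaging.pinpoint(c,l); print(l,[(np.round(k["uv"],1).tolist(),round(k["conf"],2)) for k in q[:2]])
E
```

```text
pics
{'time': 0.0, 'joint_pos': [1.258, 0.126, -0.041, 1.405, 0.0, 1.571], 'joint_vel': [0.002, -0.001, 0.0, 0.001, -0.0, -0.0], 'joint_efforts': [0.003, -43.592, 35.292, 0.018, 0.0, 0.0], 'tool_pos': [0.161, 0.499, 0.228], 'eef_rot': [-3.14, -0.0, 2.829], 'force': [0.312, 0.134, 0.015], 'wrist_torque': [0.036, -0.065, -0.024], 'gripper_width': 0.085} 0.025
top [[504.3, 0.0, 318.2], [0.0, 504.3, 197.5], [0.0, 0.0, 1.0]] [[0.025, -0.999, 0.024], [-0.996, -0.027, -0.08], [0.08, -0.022, -0.997]] [0.023, 0.539, 0.938]
mouth [([338.4, 179.9], 0.61), ([204.2, 233.2], 0.46)]
hinge [([318.3, 192.8], 0.73)]
end_cap [([341.2, 212.9], 0.64)]
treadle_pad [([264.7, 200.8], 0.64), ([297.1, 218.4], 0.63)]
returns_box [([334.6, 181.1], 0.87), ([205.8, 233.4], 0.41)]
side [[472.6, 0.0, 326.6], [0.0, 472.6, 203.4], [0.0, 0.0, 1.0]] [[-0.917, -0.4, 0.003], [-0.249, 0.564, -0.787], [0.313, -0.722, -0.616]] [0.513, 0.165, 0.762]
mouth []
hinge [([315.8, 196.0], 0.6), ([326.4, 198.9], 0.56)]
end_cap [([347.3, 202.4], 0.98)]
treadle_pad [([347.1, 220.3], 0.89)]
returns_box [([316.1, 215.7], 0.82)]
```

View pics/top0.png

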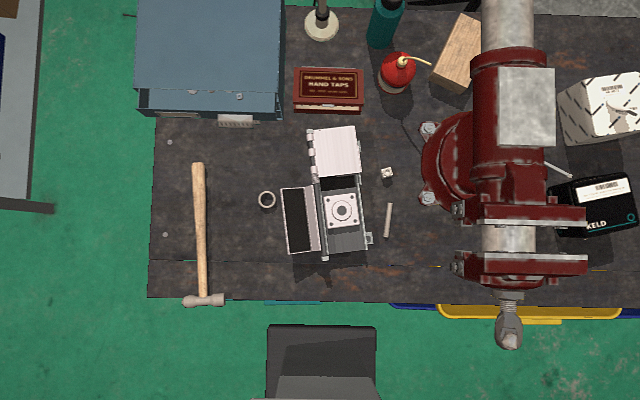

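View pics/side0.png

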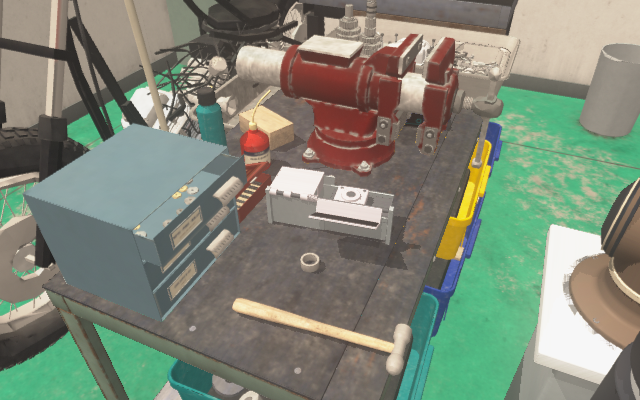

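```bash
cat > h.py <<'E'
import numpy as np, cv2
from plant import r, imaging, workorder
def cloud(c,d):
    m=imaging.camera_model(c); K=m["mtx"];R=np.array(m["R"]);t=np.array(m["t"])
    v,u=np.mgrid[0:400,0:640]
    P=np.stack([(u-K[0][2])/K[0][0]*d,(v-K[1][2])/K[1][1]*d,d],-1)-t
    return P@R
E
python3 - <<'E'
from h import *
d=np.load("pics/top0.npy"); P=cloud("top",d)
p=cv2.imread("pics/top0.png")
im=cv2.resize(p[110:270,240:420],None,fx=4,fy=3.7,interpolation=cv2.INTER_CUBIC);im=cv2.resize(p[110:270,240:420],None,fx=3.7,fy=3.7,interpolation=cv2.INTER_CUBIC);cv2.imwrite("pics/z.png",im)
for (u,v) in [(342,210),(355,240),(333,240),(335,150),(355,165),(300,215),(287,220),(315,220),(316,250),(345,255),(342,185),(267,199),(388,220),(387,172)]:
    print(u,v,np.round(P[v,u]*1000).tolist(), p[v,u].tolist())
# height map rows
for v in range(120,265,6): print(v,[int(round(P[v,u,2]*1000)) if d[v,u]>0 else -99 for u in range(276,384,4)])
E
```

```text
342 210 [512.0, -6.0, 68.0] [102, 103, 107]
355 240 [459.0, -32.0, 49.0] [101, 105, 107]
333 240 [458.0, 8.0, 49.0] [89, 90, 92]
335 150 [620.0, 10.0, 77.0] [219, 222, 234]
355 165 [594.0, -27.0, 77.0] [210, 213, 227]
300 215 [501.0, 70.0, 69.0] [35, 37, 38]
287 220 [491.0, 92.0, 86.0] [29, 31, 35]
315 220 [493.0, 43.0, 77.0] [172, 175, 192]
316 250 [439.0, 40.0, 72.0] [164, 167, 182]
345 255 [429.0, -18.0, -3.0] [36, 37, 35]
342 185 [564.0, -8.0, 16.0] [31, 31, 32]
267 199 [534.0, 136.0, -0.0] [46, 44, 44]
388 220 [499.0, -99.0, 11.0] [163, 180, 197]
387 172 [590.0, -93.0, 27.0] [230, 243, 253]
120 [136, -2, 3, 1, -3, -2, 2, -2, -1, 0, 0, -2, 1, 0, 0, 1, 1, -2, 3, 1, -1, 3, 0, 2, -1, -2, -1]
126 [1, -1, 2, -1, 1, 0, 3, 4, 0, -1, -1, 3, 1, -1, -1, -2, 2, 73, 76, 74, 3, -1, -3, 1, -4, 0, 3]
132 [-1, -2, 1, 0, 1, 0, 0, 1, 82, 82, 77, 78, 78, 75, 76, 77, 77, 78, 79, 75, 0, -1, 0, 2, -2, 0, 4]
138 [-2, 0, -3, -3, -3, -2, -2, -2, 83, 84, 78, 75, 76, 77, 76, 74, 76, 75, 77, 76, 75, -1, -2, 0, 0, 2, -2]
144 [1, -6, -3, -3, 1, -1, 2, 1, 0, 77, 78, 78, 78, 75, 73, 77, 75, 77, 79, 81, 74, 4, 3
[... 1457 characters left out ...]
 54, 58, 64, 45, 46, 43, 44, 44, 45, 46, 55, 0, -4, 3, 0]
234 [-3, 0, -2, 83, 81, 78, 72, 68, 66, 69, 78, 75, 79, 43, 44, 45, 41, 44, 46, 47, 45, 43, 51, 4, -1, -4, -4]
240 [0, -2, -1, 86, 82, 80, 72, 70, 61, 64, 74, -3, 77, 43, 44, 43, 45, 44, 45, 45, 44, 46, 47, 7, 3, 0, 3]
246 [-1, -2, -2, 84, 83, 81, 75, 68, 68, 62, 73, 82, 79, 44, 44, 45, 47, 49, 44, 41, 46, 45, 44, -3, 0, 1, 1]
252 [-2, -1, 1, 85, 85, 81, 73, 68, 0, -1, 2, 2, 79, 52, 43, 43, 44, 43, -3, 1, 0, -3, 3, 2, 4, 4, -1]
258 [0, 4, 1, -1, -4, -3, -2, -2, -3, 0, 3, 0, 77, 80, -1, 0, -1, -1, 0, -2, -1, 1, 2, -4, -4, 1, 0]
264 [1, 4, -1, 3, 1, -2, -1, -4, -4, -1, -1, 1, 0, 5, 1, -3, 2, -6, -378, -377, -379, -378, 0, -1, -4, -3, 1]
```

View pics/z.png

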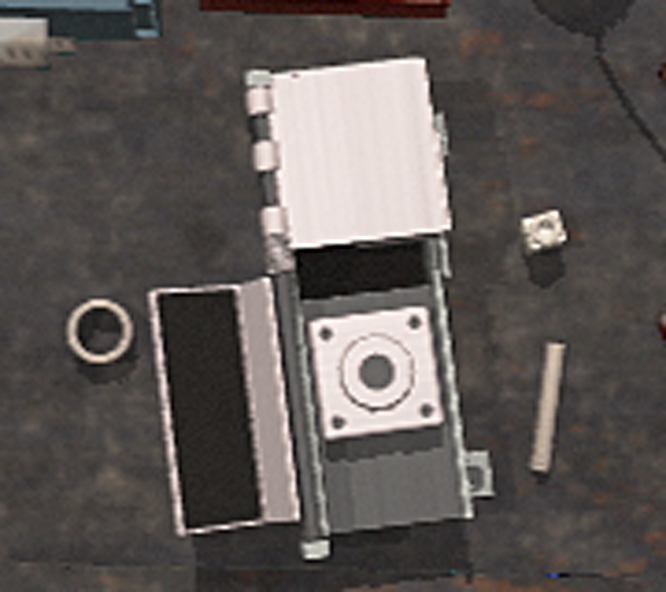

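```bash
cat > fit.py <<'E'
from h import *
from scipy.optimize import differential_evolution
d=np.load("pics/top0.npy"); P=cloud("top",d)[110:275,250:400]; d=d[110:275,250:400]
W=(P*1000)[d>0]
W=W[W[:,2]>-30]
def model(x,y):
    z=np.zeros_like(x)
    z[(abs(x+71)<57)&(y>64.6)&(y<103)]=1; m=z==1
    z[m]=63+(y[m]-64.6)*.613
    z[(x>-140)&(x<-22)&(abs(y)<38)]=45
    z[(x>-22)&(x<0)&(abs(y)<34)]=19
    z[(x>0)&(x<87)&(y<44)&(y>-43)]=77
    return z
def use(x,y): # mask ambiguous
    return ~((y>33)&(y<64.6)) & ~((x>-125)&(x<-22)&(abs(y)<34)) & ~((abs(y)>33)&(abs(y)<40)&(x<0))
def cost(p):
    c,s=np.cos(p[2]),np.sin(p[2]); X=W[:,0]-p[0];Y=W[:,1]-p[1]
    x=c*X+s*Y;y=-s*X+c*Y
    e=np.minimum(abs(W[:,2]-model(x,y)),20); u=use(x,y)&(x>-200)&(x<150)&(y>-70)&(y<125)
    return e[u].mean()
res=differential_evolution(cost,[(540,600),(-30,30),(-.4,.4)],seed=1,tol=1e-8,maxiter=200,popsize=20)
print(res.x,res.fun)
p=res.x;c,s=np.cos(p[2]),np.sin(p[2])
X=W[:,0]-p[0];Y=W[:,1]-p[1];x=c*X+s*Y;y=-s*X+c*Y;z=W[:,2]
m=(z>57)&(x<-15)&(x>-135)&(abs(y)<33)
import cv2
print("cap",cv2.minAreaRect(np.c_[x,y][m].astype(np.float32)), x[m].min(),x[m].max(),y[m].min(),y[m].max(), z[m].mean())
m=(z>57)&(x<-10)&(x>-135)&(y>58)
print("tread",np.percentile(x[m],[0,1,99,100]),np.percentile(y[m],[0,1,99,100]))
m=(z>60)&(x>5)&(x<100); print("roof",np.percentile(x[m],[0,99,100]),np.percentile(y[m],[0,1,99,100]))
m=(z>74)&(x<-20)&(x>-150)&(y>25)&(y<55);print("shaft",np.median(y[m]),np.polyfit(x[m],y[m],1))
m=(z>39)&(z<58)&(x<-110)&(abs(y)<45);print("shelf",x[m].min(),y[m].min())
m=(z>10)&(z<35)&(x>-60)&(x<20)&(abs(y)<30);print("floorgap",np.percentile(x[m],[0,2,50,98,100]))
E
python3 fit.py
```

```text
[5.75611844e+02 2.87327391e+00 1.28715704e-01] 2.564538366697652
cap ((-63.710540771484375, 0.2911949157714844), (59.99678421020508, 60.15212631225586), 1.6294010877609253) -94.24711840455853 -33.501793710071695 -30.339809201659655 30.5337783914144 63.706533270953294
tread [-132.19133991 -130.75393646  -15.27989214  -13.89064789] [ 58.00654091  58.41797217 105.09853012 106.60125619]
roof [ 5.05451772 99.34446241 99.98472902] [-42.38155474 -40.39915799 139.14884172 143.58893802]
shaft 43.80654218628335 [3.82992435e-02 4.79332501e+01]
shelf -142.01997893390617 -40.23042935686335
floorgap [-20.18348322 -19.46661037  -7.69074364   4.88713743   5.93830488]
```

send_rows([
  [-0.25, -0.2, 0, 0, 0, 0.03, 1],
  [-0.5, -0.41, 0, 0, 0, 0.06, 0.8],
  [-0.75, -0.62, 0, 0, 0, 0.1, 0.6],
  [-1, -0.83, 0, 0, 0, 0.14, 0.48],
  [-1, -0.83, 0, 0, 0, 0.18, 0.48],
  [-1, -0.83, 0, 0, 0, 0.2, 0.48],
])

```text
time: 1.1
tool_pos: [0.2676, 0.3312, 0.229]
eef_rot: [3.141, 0.001, 2.19]
force: [0.3, -0.6, 0.8]
gripper_width: 0.0631
```

```bash
cat > nxt.py <<'E'
import sys
from h import *
from scipy.spatial.transform import Rotation as Ro
s=r.get_state()
bx=np.array([.5756,.0029]);by=.1287
def go(x,y,z,yaw):
    c,sn=np.cos(by),np.sin(by)
    t=np.r_[bx+[c*x-sn*y,sn*x+c*y],z]
    R=Ro.from_euler('xyz',s['eef_rot'])
    d=R.inv().apply(t-s['tool_pos'])/.15
    w=(R.inv()*Ro.from_euler('xyz',[np.pi,0,yaw])).as_rotvec()/np.pi
    dd=np.array(s['tool_pos'][:2])-bx
    print('t',round(s['time'],2),'pos',np.round(s['tool_pos'],4),'rot',np.round(s['eef_rot'],3),'j',np.round(s['joint_pos'],3),'F',np.round(s['force'],1),'w',s['gripper_width'])
    print('box xy',np.round([c*dd[0]+sn*dd[1],-sn*dd[0]+c*dd[1]],4),'shift',np.round(d,3),'turn',np.round(w,3))
a=[float(v) for v in sys.argv[1:]]
go(*a)
E
python3 nxt.py -.112 .0388 .228 .1287;python3 nxt.py -.112 .0388 .228 -3.0129
```

```text
t 1.1 pos [0.2676 0.3312 0.229 ] rot [3.141e+00 1.000e-03 2.190e+00] j [ 8.920e-01 -6.200e-02 -2.330e-01  1.399e+00 -1.000e-03  1.844e+00] F [ 0.3 -0.6  0.8] w 0.06311372920965073
box xy [-0.2633  0.3651] shift [-2.394 -0.135  0.01 ] turn [0.001 0.    0.656]
t 1.1 pos [0.2676 0.3312 0.229 ] rot [3.141e+00 1.000e-03 2.190e+00] j [ 8.920e-01 -6.200e-02 -2.330e-01  1.399e+00 -1.000e-03  1.844e+00] F [ 0.3 -0.6  0.8] w 0.06311372920965073
box xy [-0.2633  0.3651] shift [-2.394 -0.135  0.01 ] turn [-0.     0.001 -0.344]
```

send_rows([
  [-0.2, 0, 0, 0, 0, -0.04, 0.48],
  [-0.4, 0, 0, 0, 0, -0.08, 0.48],
  [-0.6, 0, 0, 0, 0, -0.12, 0.48],
  [-0.8, 0, 0, 0, 0, -0.16, 0.48],
  [-1, 0, 0, 0, 0, -0.2, 0.48],
  [-1, 0, 0, 0, 0, -0.24, 0.48],
  [-1, 0, 0, 0, 0, -0.28, 0.48],
  [-1, 0, 0, 0, 0, -0.32, 0.48],
])

```text
time: 1.77
tool_pos: [0.3547, 0.2129, 0.2286]
eef_rot: [3.141, 0.0, -3.135]
force: [-0.3, 0.3, 0.2]
gripper_width: 0.0634
```

```bash
python3 nxt.py -.112 .0388 .228 -3.0129
```

```text
t 1.77 pos [0.3547 0.2129 0.2286] rot [ 3.141  0.    -3.135] j [ 0.541 -0.084 -0.255  1.4    0.     0.534] F [-0.3  0.3  0.2] w 0.06338955697165069
box xy [-0.1921  0.2366] shift [-0.691 -1.244  0.004] turn [ 0.     0.    -0.039]
```

send_rows([
  [-0.14, -0.2, 0, 0, 0, -0.02, 0.48],
  [-0.28, -0.4, 0, 0, 0, -0.039, 0.48],
  [-0.42, -0.6, 0, 0, 0, -0.039, 0.48],
  [-0.56, -0.8, 0, 0, 0, -0.039, 0.48],
  [-0.69, -1, 0, 0, 0, -0.039, 0.48],
  [-0.69, -1, 0, 0, 0, -0.039, 0.48],
  [-0.69, -1, 0, 0, 0, -0.039, 0.48],
])

```text
time: 2.35
tool_pos: [0.4588, 0.0624, 0.2282]
eef_rot: [3.142, -0.001, -3.021]
force: [-0.3, 0.9, 0.1]
gripper_width: 0.0633
```

```bash
python3 nxt.py -.112 .0388 .15 -3.0129; python3 -c "
from h import *
p,d=imaging.get_image('wrist');cv2.imwrite('pics/w1.png',p[:,:,::-1]);np.save('pics/w1.npy',d)
P=cloud('wrist',d)
print(imaging.pinpoint('wrist','end_cap')[:2],imaging.pinpoint('wrist','mouth')[:2],imaging.pinpoint('wrist','hinge')[:2])
np.save('pics/w1P.npy',P)"
```

```text
t 2.35 pos [0.4588 0.0624 0.2282] rot [ 3.142e+00 -1.000e-03 -3.021e+00] j [ 0.135  0.009 -0.166  1.396  0.     0.014] F [-0.3  0.9  0.1] w 0.06332976200993642
box xy [-0.1082  0.074 ] shift [ 0.023 -0.235  0.521] turn [ 0.    -0.    -0.002]
[{'uv': [247.0, 214.0], 'conf': 0.96}, {'uv': [286.7, 249.0], 'conf': 0.41}] [{'uv': [253.8, 264.0], 'conf': 0.94}] [{'uv': [285.5, 252.6], 'conf': 0.82}]
```

View pics/w1.png

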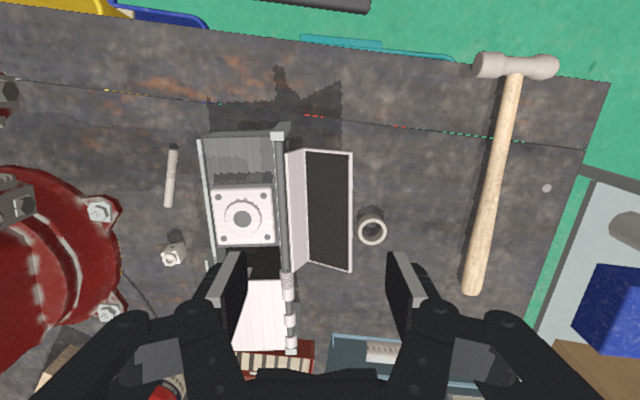

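```bash
python3 - <<'E'
src=open('fit.py').read()
src=src.replace('P=cloud("top",d)[110:275,250:400]; d=d[110:275,250:400]','P=np.load("pics/w1P.npy")').replace('pics/top0.npy','pics/w1.npy').replace("W=W[W[:,2]>-30]","W=W[(W[:,2]>-30)&(W[:,2]<100)&(abs(W[:,1])<130)&(W[:,0]>380)&(W[:,0]<700)]")
exec(src)
E
```

```text
[5.74450070e+02 7.05313905e+00 1.54132073e-01] 2.6730005493612587
cap ((-63.919578552246094, -0.08024978637695312), (60.3039665222168, 60.017234802246094), 0.3315538167953491) -94.1363724800501 -33.88777148729375 -30.1675135116434 29.999108294995132 63.455149438842106
tread [-130.13438104 -129.46800458  -14.3942775   -11.65500534] [ 58.00792603  58.4480962  104.84139808 105.12423148]
roof [ 5.0048777  86.32303556 89.07925017] [-23.36439382 -19.67997236  46.01968544  46.710069  ]
shaft 44.01683937316231 [2.22131219e-02 4.68024266e+01]
shelf -149.13190103604228 -39.73620994274114
floorgap [-9.83525641 -8.88730485  3.67666771 19.08418159 19.96322455]
```

```bash
python3 - <<'E'
from h import *
def lines(P,d,name,ori):
    W=(P*1000)[d>0]
    c,s=np.cos(.145),np.sin(.145); X=W[:,0]-575;Y=W[:,1]-5
    x=c*X+s*Y;y=-s*X+c*Y;z=W[:,2]
    def edge(m,b,val,f,hi,label):
        A=[]
        for a in np.arange(*b):
            k=m&(abs(f-a)<2.5)
            if k.sum()>2: A.append((a,np.sort(val[k])[-1] if hi else np.sort(val[k])[0]))
        A=np.array(A)
        if len(A)<5: print(label,'few');return
        q=np.polyfit(A[:,0],A[:,1],1)
        for _ in range(3):
            e=A[:,1]-np.polyval(q,A[:,0]);g=abs(e)<1.5*np.std(e)+.3;q=np.polyfit(A[g,0],A[g,1],1)
        print(name,label,'slope %.4f at0 %.1f mid %.1f'%(q[0],q[1],np.polyval(q,A[:,0].mean())),'n',g.sum())
    edge((z>74)&(z<92)&(y>85)&(y<115),(-120,-20,4),y,x,1,'treadle left')
    edge((z>55)&(z<92)&(y>70)&(y<100)&(x<-100),(74,100,3),x,y,0,'treadle near')
    edge((z>55)&(z<92)&(y>70)&(y<100)&(x<10),(74,100,3),x,y,1,'treadle far')
    edge((z>40)&(z<58)&(y<-30)&(y>-50),(-135,-35,4),y,x,0,'right rail outer')
    edge((z>73)&(z<82)&(y<-20)&(y>-60)&(x>4),(6,84,4),y,x,0,'roof right')
    edge((z>73)&(z<82)&(x<110)&(x>60),(-35,35,4),x,y,1,'roof far')
    edge((z>73)&(z<82)&(x<30)&(x>-15)&(y<33),(-38,30,4),x,y,0,'roof near')
    edge((z>41)&(z<48)&(x<-115),(-30,26,4),x,y,0,'shelf near')
    edge((z>41)&(z<48)&(x>-34),(-26,26,4),x,y,1,'shelf far')
    edge((z>57)&(z<67)&(abs(y)<35)&(x<-20)&(x>-120),(-22,22,4),x,y,0,'cap near')
    edge((z>57)&(z<67)&(abs(y)<35)&(x<-20)&(x>-120),(-22,22,4),x,y,1,'cap far')
    edge((z>57)&(z<67)&(abs(y)<35)&(x<-20)&(x>-120),(-85,-42,4),y,x,0,'cap right')
d=np.load("pics/top0.npy");lines(cloud('top',d),d,'top',0)
d=np.load("pics/w1.npy");lines(np.load("pics/w1P.npy"),d,'wrist',0)
E
```

```text
top treadle left slope 0.0056 at0 104.2 mid 103.8 n 25
top treadle near slope 0.0324 at0 -132.6 mid -129.8 n 9
top treadle far slope 0.0583 at0 -18.5 mid -13.5 n 8
top right rail outer slope 0.0073 at0 -39.1 mid -39.8 n 25
top roof right slope 0.0358 at0 -45.0 mid -43.5 n 20
top roof far slope 0.0078 at0 86.6 mid 86.6 n 18
top roof near slope -0.0012 at0 0.3 mid 0.3 n 17
top shelf near slope -0.0150 at0 -139.3 mid -139.3 n 14
top shelf far slope -3.2086 at0 256.7 mid 263.1 n 11
top cap near slope -0.0077 at0 -92.9 mid -92.9 n 11
top cap far slope -0.0075 at0 -34.2 mid -34.2 n 11
top cap right slope 0.0221 at0 -29.0 mid -30.4 n 11
wrist treadle left slope 0.0127 at0 107.3 mid 106.4 n 25
wrist treadle near slope -0.0080 at0 -130.4 mid -131.1 n 9
wrist treadle far slope 0.0055 at0 -13.6 mid -13.2 n 9
wrist right rail outer slope 0.0112 at0 -37.0 mid -37.9 n 25
roof right few
wrist roof far slope -0.0013 at0 86.1 mid 86.1 n 14
wrist roof near slope -0.0290 at0 -0.3 mid -0.6 n 7
wrist shelf near slope -0.0092 at0 -140.2 mid -140.2 n 14
wrist shelf far slope -0.0096 at0 -22.7 mid -22.7 n 13
wrist cap near slope -0.0235 at0 -94.0 mid -93.9 n 11
wrist cap far slope -0.0159 at0 -34.8 mid -34.7 n 11
wrist cap right slope 0.0216 at0 -26.7 mid -28.1 n 11
```

```bash
sed -i 's/bx=.*/bx=np.array([.575,.005]);by=.155/' nxt.py; python3 nxt.py -.111 .0388 .13 -2.9866
```

```text
t 2.55 pos [0.4576 0.0647 0.2286] rot [ 3.141 -0.    -3.015] j [ 0.14   0.007 -0.167  1.397  0.     0.014] F [-0.3 -0.4 -1.2] w 0.06320489313811144
box xy [-0.1068  0.0771] shift [ 0.021 -0.256  0.657] turn [ 0.    -0.    -0.009]
```

send_rows([
  [0.02, -0.13, 0, 0, 0, -0.009, 0.48],
  [0.02, -0.256, 0, 0, 0, -0.009, 0.48],
  [0.02, -0.256, 0.15, 0, 0, -0.009, 0.48],
  [0.02, -0.256, 0.3, 0, 0, -0.009, 0.48],
  [0.02, -0.256, 0.5, 0, 0, -0.009, 0.48],
  [0.02, -0.256, 0.65, 0, 0, -0.009, 0.48],
  [0.02, -0.256, 0.65, 0, 0, -0.009, 0.48],
])

```text
time: 3.13
tool_pos: [0.4568, 0.0263, 0.127]
eef_rot: [3.141, -0.007, -2.986]
force: [-1.3, 0.2, -0.6]
gripper_width: 0.063
```

```bash
python3 nxt.py -.111 .0388 .08 -2.9866; python3 -c "
from h import *
for c in ['wrist','side','top']:
    p,d=imaging.get_image(c);cv2.imwrite(f'pics/{c}2.png',p[:,:,::-1]);np.save(f'pics/{c}2.npy',d)
s=cv2.imread('pics/side2.png')[120:280,230:430];cv2.imwrite('pics/side2z.png',cv2.resize(s,None,fx=3.5,fy=3.5,interpolation=2))
s=cv2.imread('pics/top2.png')[110:270,240:420];cv2.imwrite('pics/top2z.png',cv2.resize(s,None,fx=3.5,fy=3.5,interpolation=2))
"
```

```text
t 3.13 pos [0.4568 0.0263 0.127 ] rot [ 3.141 -0.007 -2.986] j [ 0.058  0.025 -0.372  1.18   0.    -0.098] F [-1.3  0.2 -0.6] w 0.06303252914305611
box xy [-0.1135  0.0393] shift [-0.019 -0.004  0.313] turn [ 0.    -0.002  0.   ]
```

View pics/wrist2.png

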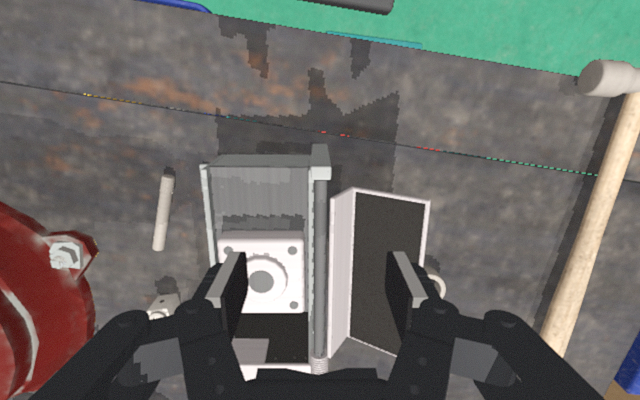

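View pics/side2z.png

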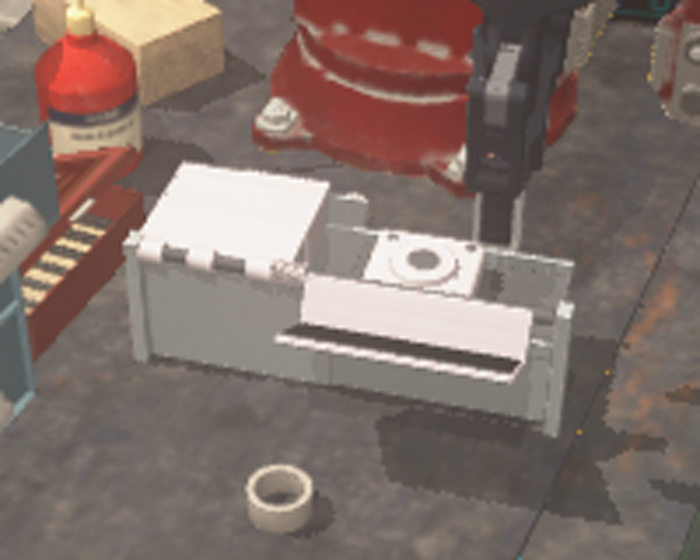

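```bash
python3 - <<'E'
from h import *
d=np.load('pics/side2.npy');P=cloud('side',d)*1000
c,s=np.cos(.155),np.sin(.155);X=P[...,0]-575;Y=P[...,1]-5
x=c*X+s*Y;y=-s*X+c*Y;z=P[...,2]
for v in range(160,204,3):
    print(v,[(u,int(x[v,u]),int(y[v,u]),int(z[v,u])) for u in range(362,384,4)])
m=(d>0)&(x>-135)&(x<-90)&(z>88)&(z<200)&(y>-30)&(y<110)
for lo,hi in((-20,20),(50,105)):
    k=m&(y>lo)&(y<hi);print(lo,k.sum(),np.percentile(x[k],[1,99]),np.percentile(y[k],[1,99]),np.percentile(z[k],[0,1,5]))
E
```

```text
160 [(362, -49, -187, 22), (366, -104, 103, 213), (370, -110, 105, 214), (374, -116, 103, 215), (378, -121, 103, 215), (382, -116, 7, 154)]
163 [(362, -52, -169, 26), (366, -104, 104, 207), (370, -110, 104, 209), (374, -116, 104, 209), (378, -122, 103, 210), (382, -117, 6, 148)]
166 [(362, -54, -161, 23), (366, -103, 95, 196), (370, -108, 86, 191), (374, -113, 82, 190), (378, -122, 103, 205), (382, -117, 6, 142)]
169 [(362, -97, 96, 191), (366, -104, 98, 193), (370, -110, 96, 193), (374, -116, 98, 195), (378, -122, 102, 199), (382, -94, -198, 0)]
172 [(362, -56, -155, 12), (366, -104, 99, 188), (370, -111, 101, 191), (374, -117, 101, 191), (378, -123, 100, 192), (382, -96, -186, 0)]
175 [(362, -56, -156, 3), (366, -101, 77, 167), (370, -111, 99, 184), (374, -117, 99, 185), (378, -123, 96, 184), (382, -98, -173, 0)]
178 [(362, -57, -151, 0), (366, -101, 76, 161), (370, -108, 81, 166), (374, -115, 81, 167), (378, -120, 75, 164), (382, -100, -165, -2)]
181 [(362, -59, -142, -2), (366, -101, 76, 155), (370, -109, 82, 161), (374, -115, 82, 162), (378, -121, 77, 159), (382, -102, -149, 0)]
[... 451 characters left out ...]
6, 598), (370, -94, -34, 49), (374, -102, -34, 51), (378, -109, -38, 49), (382, -117, -35, 52)]
196 [(362, -84, -3, 63), (366, -91, -6, 62), (370, -95, -32, 44), (374, -102, -35, 43), (378, -110, -34, 45), (382, -117, -35, 45)]
199 [(362, -85, 3, 61), (366, -92, 0, 59), (370, -96, -22, 44), (374, -104, -24, 44), (378, -111, -27, 43), (382, -119, -26, 46)]
202 [(362, -87, 13, 61), (366, -92, -2, 50), (370, -98, -13, 44), (374, -197, 696, 598), (378, -113, -18, 43), (382, -120, -19, 43)]
-20 57 [-125.22307679 -113.30409856] [-1.92733842 13.68529661] [138.28560219 138.31724717 140.46050908]
50 404 [-124.38483638  -99.97518552] [ 70.17430541 103.35498251] [136.42219124 138.17333297 141.62013933]
```

```bash
python3 nxt.py -.111 .0388 .08 -2.9866; python3 - <<'E'
from h import *
p,d=imaging.get_image('side');cv2.imwrite('pics/s3.png',cv2.resize(p[120:280,290:430,::-1],None,fx=3.7,fy=3.7,interpolation=2));np.save('pics/s3.npy',d)
P=cloud('side',d)*1000
for v in range(170,210,3): print(v,[P[v,u].round().astype(int).tolist() for u in (366,370,374,378)])
E
python3 nxt.py -.111 .0388 .08 -2.9866
```

```text
t 3.28 pos [0.4602 0.0262 0.1323] rot [-3.142e+00  1.000e-03 -2.987e+00] j [ 0.057  0.023 -0.363  1.184  0.    -0.098] F [-0.4 -0.4 -0.7] w 0.06329708918484178
box xy [-0.1102  0.0386] shift [0.006 0.001 0.349] turn [-0.  0. -0.]
170 [[456, 89, 193], [450, 88, 195], [444, 88, 196], [439, 81, 193]]
173 [[461, 71, 175], [450, 88, 189], [443, 88, 191], [445, 60, 173]]
176 [[461, 71, 169], [455, 69, 170], [448, 70, 173], [445, 57, 165]]
179 [[460, 72, 165], [454, 71, 166], [448, 69, 166], [507, -161, 1]]
182 [[461, 68, 156], [454, 71, 160], [448, 69, 161], [505, -155, -2]]
185 [[460, 70, 152], [454, 69, 153], [448, 67, 153], [500, -142, 0]]
188 [[462, 65, 142], [455, 64, 143], [448, 64, 145], [497, -132, 0]]
191 [[491, -29, 63], [488, -46, 52], [502, -119, -1], [494, -123, -1]]
194 [[488, -20, 63], [487, -45, 46], [479, -45, 48], [472, -46, 50]]
197 [[485, -14, 61], [485, -40, 43], [477, -40, 45], [471, -44, 44]]
200 [[484, -11, 57], [481, -28, 45], [475, -32, 45], [468, -36, 43]]
203 [[484, -12, 49], [479, -20, 44], [471, -22, 46], [465, -28, 43]]
206 [[468, 37, 82], [464, 28, 77], [457, 26, 78], [461, -16, 46]]
209 [[467, 41, 78], [460, 38, 78], [453, 37, 80], [447, 34, 80]]
t 3.33 pos [0.4608 0.0261 0.1328] rot [-3.141e+00  2.000e-03 -2.987e+00] j [ 0.056  0.023 -0.362  1.184  0.    -0.098] F [0.7 0.3 0.8] w 0.06340584966260894
box xy [-0.1096  0.0384] shift [0.01  0.002 0.352] turn [-0.     0.001 -0.   ]
```

View pics/s3.png

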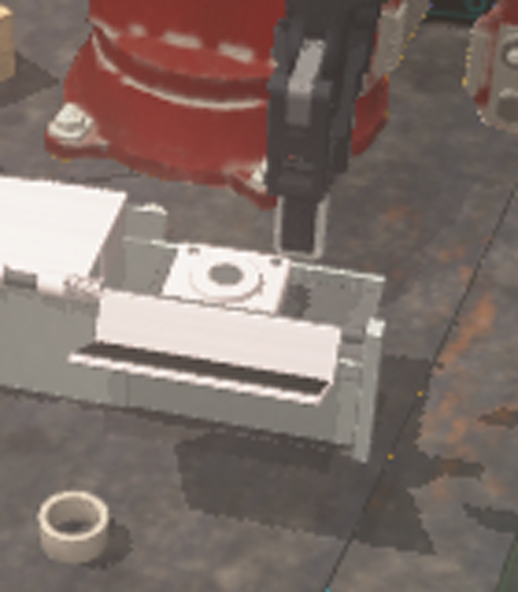

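```bash
python3 - <<'E'
from h import *
m=imaging.camera_model('side');K=np.array(m['mtx']);R=np.array(m['R']);t=np.array(m['t'])
def pr(X):
    q=K@(R@X+t);return (q[:2]/q[2]).round(1)
c,s=np.cos(.155),np.sin(.155)
def w(x,y,z): return np.array([.575+c*x-s*y,.005+s*x+c*y,z])
for y in (.0,.0775):
    for z in (.108,.115,.14): print(y,z,pr(w(-.11,y,z)))
p,d=imaging.get_image('wrist');P=cloud('wrist',d)*1000
s_=r.get_state()
X=P[...,0]-575;Y=P[...,1]-5;x=c*X+s*Y;y=-s*X+c*Y;z=P[...,2]
for v in range(240,400,12): print(v,[(u,int(x[v,u]),int(y[v,u]),int(z[v,u])) for u in (200,220,235,243,385,395,410,430)])
k=(d>0)&(z>95)&(x<-60)&(x>-200)
for a in range(95,260,8):
    q=k&(z>=a)&(z<a+8)
    if q.sum()>5: print(a,q.sum(),np.percentile(x[q],[2,98]).round(),np.percentile(y[q],[2,25,75,98]).round())
E
```

```text
0.0 0.108 [377.  179.4]
0.0 0.115 [377.3 176.2]
0.0 0.14 [378.3 164.5]
0.0775 0.108 [369.1 205.2]
0.0775 0.115 [369.3 201.9]
0.0775 0.14 [370.2 189.8]
240 [(200, -54, -67, 0), (220, -77, -35, 44), (235, -85, -18, 62), (243, -85, -13, 62), (385, -91, 83, 73), (395, -93, 89, 77), (410, -95, 97, 82), (430, -54, 140, 0)]
252 [(200, -43, -68, 0), (220, -69, -34, 48), (235, -120, 2, 145), (243, -120, 6, 146), (385, -82, 83, 74), (395, -120, 71, 145), (410, -87, 97, 83), (430, -43, 141, 0)]
264 [(200, -30, -69, 0), (220, -116, -3, 147), (235, -120, 4, 155), (243, -116, 6, 149), (385, -73, 84, 74), (395, -120, 69, 155), (410, -121, 75, 156), (430, -38, 138, 13)]
276 [(200, -17, -71, -1), (220, -120, 0, 164), (235, -119, 6, 162), (243, -111, 6, 149), (385, -105, 69, 140), (395, -116, 69, 158), (410, -121, 73, 165), (430, -17, 144, 0)]
288 [(200, -116, -6, 166), (220, -120, 3, 172), (235, -114, 6, 163), (243, -106, 6, 151), (385, -100, 69, 142), (395, -111, 69, 159), (410, -120, 71, 172), (430, -116, 81, 166)]
300 [(200, -122, 0, 181), (220, -120, 5, 179), (235, -110, 6, 165), (243, -102, 6, 1
[... 1290 characters left out ...]
7, 62, 219)]
396 [(200, -127, 12, 222), (220, -128, 17, 223), (235, -127, 20, 222), (243, -127, 22, 222), (385, -126, 52, 221), (395, -126, 54, 221), (410, -127, 57, 222), (430, -125, 62, 221)]
135 77 [-118. -100.] [ 6.  6. 70. 70.]
143 664 [-121. -100.] [-5.  6. 70. 80.]
151 1005 [-121. -100.] [-6.  5. 71. 82.]
159 1187 [-121.  -99.] [-6.  5. 70. 82.]
167 1314 [-121. -100.] [-6.  6. 70. 82.]
175 1340 [-122. -104.] [-5.  5. 71. 80.]
183 2600 [-124. -116.] [-21.  -6.  82.  97.]
191 9195 [-123. -100.] [-24. -13.  89. 100.]
199 4173 [-127. -102.] [-26. -16.  92. 102.]
207 8882 [-128. -117.] [-26.   9.  67. 101.]
215 6456 [-128. -120.] [-26.  15.  61. 101.]
223 82 [-129. -127.] [12. 18. 56. 64.]
```

send_rows([
  [0, 0, 0.05, 0, 0, 0, 0.48],
  [0, 0, 0.1, 0, 0, 0, 0.48],
  [0, 0, 0.15, 0, 0, 0, 0.48],
  [0, 0, 0.15, 0, 0, 0, 0.48],
])

```text
time: 3.72
tool_pos: [0.4589, 0.0253, 0.1067]
eef_rot: [3.141, -0.002, -2.989]
force: [-0.2, -0.5, 0.0]
gripper_width: 0.0631
```

send_rows([
  [0, 0, 0.03, 0, 0, 0, 0.48],
  [0, 0, 0.06, 0, 0, 0, 0.48],
  [0, 0, 0.06, 0, 0, 0, 0.48],
])

```text
time: 3.97
tool_pos: [0.4594, 0.0253, 0.0985]
eef_rot: [3.141, -0.001, -2.989]
force: [-0.8, 0.6, -0.2]
gripper_width: 0.0629
```

send_rows([
  [0, 0, 0.03, 0, 0, 0, 0.48],
  [0, 0, 0.06, 0, 0, 0, 0.48],
  [0, 0, 0.06, 0, 0, 0, 0.48],
])

```text
time: 4.22
tool_pos: [0.4595, 0.0254, 0.0896]
eef_rot: [3.141, -0.001, -2.989]
force: [0.5, 0.3, 0.1]
gripper_width: 0.063
```

```bash
cat > look.py <<'E'
import sys
from h import *
n=sys.argv[1]
p,d=imaging.get_image('side');cv2.imwrite(f'pics/s{n}.png',cv2.resize(p[120:270,280:430,::-1],None,fx=4,fy=4,interpolation=2))
P=cloud('side',d)*1000
c,s=np.cos(.155),np.sin(.155);X=P[...,0]-575;Y=P[...,1]-5;x=c*X+s*Y;y=-s*X+c*Y;z=P[...,2]
st=r.get_state();c0=np.array(st['tool_pos'][:2])*1000-[575,5];cx=c*c0[0]+s*c0[1]
k=(d>0)&(abs(x-cx)<9)&(y>64)&(y<88)&(z>st['tool_pos'][2]*1000-40)&(z<180)
print('near finger column z',np.percentile(z[k],[0,2,10]).round(), 'y',np.percentile(y[k],[2,98]).round())
# roof: free edge / angle
k=(d>0)&(x>10)&(x<75)&(y>-40)&(y<30)&(z>68)&(z<135)
if k.sum()>20:
    q=np.polyfit(y[k],z[k],1);print('roof angle',-np.arctan(q[0]),k.sum())
k=(d>0)&(x>-94)&(x<20)&(abs(y)<32)&(z>56)&(z<70)
if k.sum(): print('cap top x',np.percentile(x[k],[1,99]).round())
print('t',st['time'],'tcp',st['tool_pos'],'F',st['force'],'boxx',cx)
E
python3 look.py 4
```

```text
near finger column z [63. 65. 73.] y [65. 86.]
roof angle -0.0012632042303388736 716
cap top x [-87.   2.]
t 4.2667 tcp [0.45957879 0.02538527 0.0899815 ] F [0.27198015 0.37797803 0.26324818] boxx -110.89040417671822
```

View pics/s4.png

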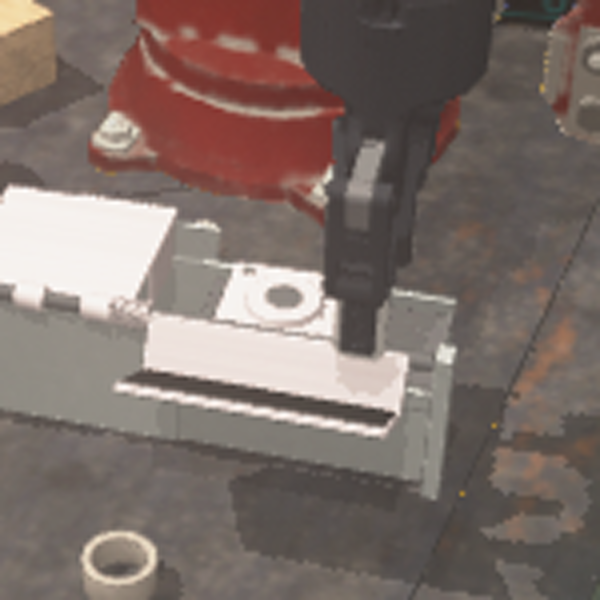

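send_rows([
  [0, 0, 0.03, 0, 0, 0, 0.48],
  [0, 0, 0.06, 0, 0, 0, 0.48],
  [0, 0, 0.09, 0, 0, 0, 0.48],
  [0, 0, 0.09, 0, 0, 0, 0.48],
])

```text
time: 4.6
tool_pos: [0.4593, 0.0254, 0.0759]
eef_rot: [3.141, -0.001, -2.989]
force: [-0.7, 0.3, -0.5]
gripper_width: 0.063
```

send_rows([
  [0, 0, 0.02, 0, 0, 0, 0.48],
  [0, 0, 0.04, 0, 0, 0, 0.48],
  [0, 0, 0.04, 0, 0, 0, 0.48],
])

```text
time: 4.85
tool_pos: [0.4596, 0.0254, 0.0704]
eef_rot: [3.142, -0.001, -2.989]
force: [-1.2, 0.8, -0.6]
gripper_width: 0.0628
```

```bash
python3 look.py 5
```

```text
near finger column z [63. 65. 75.] y [66. 87.]
roof angle 0.0010974363528055606 714
cap top x [-81.   2.]
t 4.9 tcp [0.45971604 0.0254124  0.07069194] F [-0.25799344  0.29968843 -0.22807084] boxx -110.75061111425403
```

View pics/s5.png

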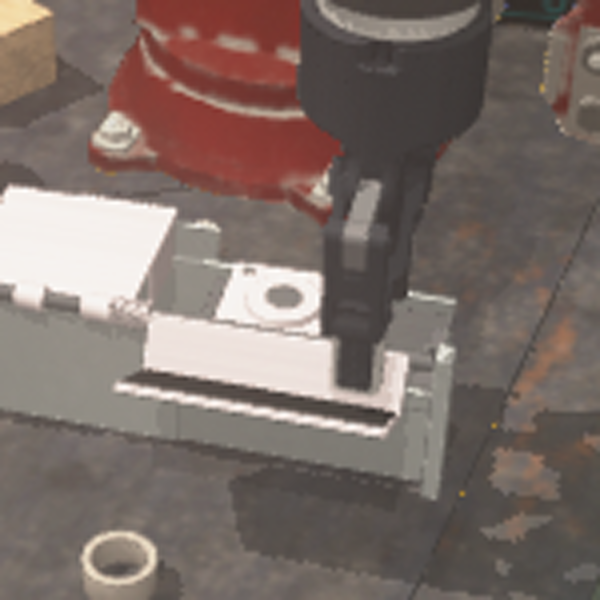

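send_rows([
  [0, 0, 0.02, 0, 0, 0, 0.48],
  [0, 0, 0.04, 0, 0, 0, 0.48],
  [0, 0, 0.06, 0, 0, 0, 0.48],
  [0, 0, 0.06, 0, 0, 0, 0.48],
])

```text
time: 5.23
tool_pos: [0.4599, 0.0254, 0.0615]
eef_rot: [-3.142, -0.0, -2.989]
force: [-0.0, 0.1, 0.3]
gripper_width: 0.0631
```

```bash
python3 look.py 6
```

```text
near finger column z [65. 70. 76.] y [71. 87.]
roof angle -0.0017705535613316995 715
cap top x [-81.   2.]
t 5.2833 tcp [0.45989196 0.02539623 0.06175774] F [ 1.41535209e-01 -4.04338668e-04 -8.17653759e-01] boxx -110.5792951267905
```

send_rows([
  [0, 0, 0.02, 0, 0, 0, 0.48],
  [0, 0, 0.04, 0, 0, 0, 0.48],
  [0, 0, 0.04, 0, 0, 0, 0.48],
])

```text
time: 5.53
tool_pos: [0.4602, 0.0246, 0.0559]
eef_rot: [-3.139, 0.0, -2.989]
force: [-0.5, -5.1, 4.8]
gripper_width: 0.0631
```

```bash
python3 look.py 7
```

```text
near finger column z [63. 64. 68.] y [69. 87.]
roof angle 0.1637796527286069 883
cap top x [-81.   3.]
t 5.5833 tcp [0.46018717 0.02465584 0.05605918] F [-0.34108886 -4.16579574  4.41605707] boxx -110.401929447817
```

View pics/s7.png

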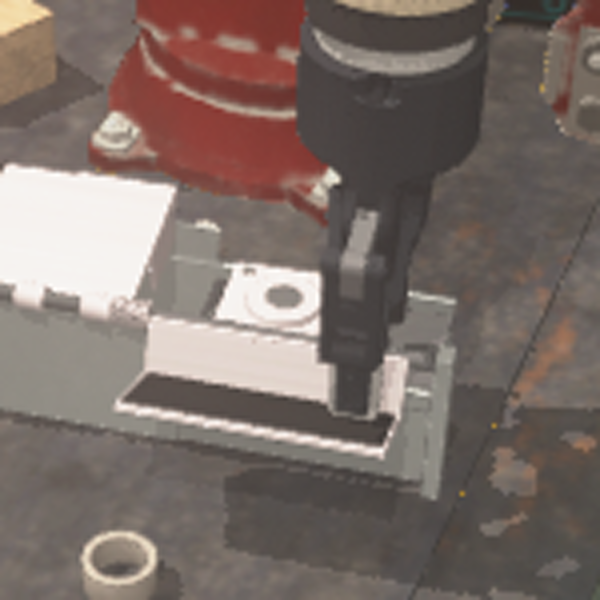

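send_rows([
  [0, 0, 0.02, 0, 0, 0, 0.48],
  [0, 0, 0.04, 0, 0, 0, 0.48],
  [0, 0, 0.06, 0, 0, 0, 0.48],
  [0, 0, 0.06, 0, 0, 0, 0.48],
])

```text
time: 5.92
tool_pos: [0.4611, 0.0238, 0.0478]
eef_rot: [-3.138, 0.002, -2.99]
force: [-0.1, -8.8, 10.1]
gripper_width: 0.0634
```

```bash
python3 look.py 8; python3 nxt.py -.111 .0388 .04 -2.9866
```

```text
near finger column z [54. 55. 57.] y [70. 87.]
roof angle 0.43168164245388446 1115
cap top x [-80. -33.]
t 5.9667 tcp [0.46104395 0.0239324  0.04791698] F [-0.15619858 -8.0097704   9.15252103] boxx -109.66710193469531
t 5.97 pos [0.461  0.0239 0.0479] rot [-3.138e+00  2.000e-03 -2.990e+00] j [ 0.054  0.073 -0.503  0.992 -0.003 -0.098] F [-0.2 -8.   9.2] w 0.06342703721569747
box xy [-0.1097  0.0363] shift [0.009 0.017 0.053] turn [-0.001  0.001 -0.001]
```

View pics/s8.png

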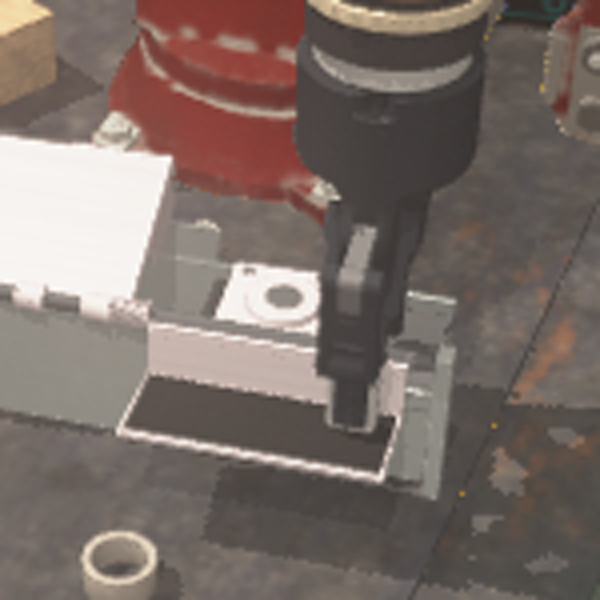

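send_rows([
  [0, 0.005, 0.015, 0, 0, 0, 0.48],
  [0, 0.01, 0.025, 0, 0, 0, 0.48],
  [0, 0.01, 0.025, 0, 0, 0, 0.48],
])

```text
time: 6.22
tool_pos: [0.4614, 0.0259, 0.0445]
eef_rot: [-3.139, 0.003, -2.989]
force: [0.5, -6.3, 10.3]
gripper_width: 0.0631
```

```bash
python3 look.py 9; python3 nxt.py -.111 .0388 .04 -2.9866
```

```text
near finger column z [50. 51. 53.] y [69. 87.]
roof angle 0.5418215778976017 1155
cap top x [-79. -33.]
t 6.2667 tcp [0.46132477 0.02592025 0.04454864] F [ 0.46930354 -5.73812169  9.51832738] boxx -109.08276270388242
t 6.27 pos [0.4613 0.0259 0.0445] rot [-3.139e+00  3.000e-03 -2.989e+00] j [ 0.058  0.075 -0.509  0.983 -0.002 -0.095] F [ 0.5 -5.7  9.5] w 0.06327249728201251
box xy [-0.1091  0.0382] shift [0.013 0.004 0.03 ] turn [-0.001  0.001 -0.001]
```

View pics/s9.png

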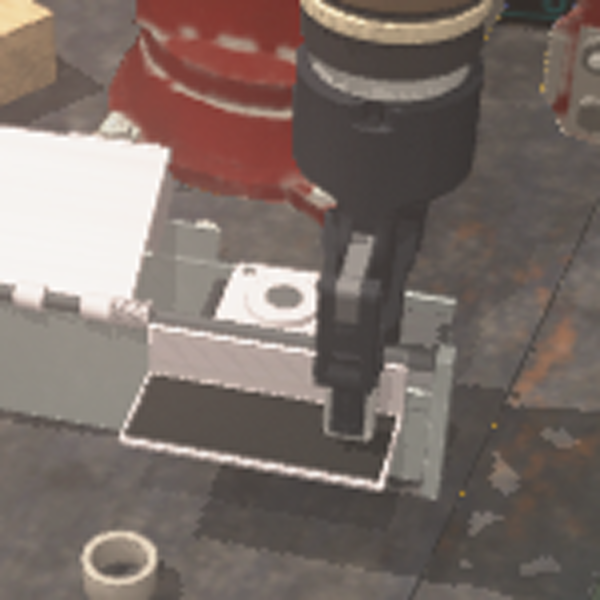

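send_rows([
  [-0.03, 0, 0, 0, 0, 0, 0.48],
  [-0.06, 0, 0, 0, 0, 0, 0.48],
  [-0.09, 0, 0, 0, 0, 0, 0.48],
  [-0.12, 0, 0, 0, 0, 0, 0.48],
  [-0.15, 0, 0, 0, 0, 0, 0.48],
  [-0.18, 0, 0, 0, 0, 0, 0.48],
  [-0.21, 0, 0, 0, 0, 0, 0.48],
  [-0.24, 0, 0, 0, 0, 0, 0.48],
])

```text
time: 6.93
tool_pos: [0.494, 0.0329, 0.0431]
eef_rot: [3.14, -0.002, -2.988]
force: [-5.4, -0.6, 6.3]
gripper_width: 0.0633
```

```bash
python3 look.py 10; python3 nxt.py -.027 .0388 .0445 -2.9866; python3 - <<'E'
from h import *
for c in ('top','wrist'):
    p,d=imaging.get_image(c)
    if c=='top': p=cv2.resize(p[110:270,240:420],None,fx=3.5,fy=3.5,interpolation=2)
    cv2.imwrite(f'pics/{c}10.png',p[:,:,::-1])
E
```

```text
near finger column z [49. 49. 51.] y [71. 87.]
roof angle 0.5831675237666711 1180
cap top x [-85.  -6.]
t 6.9833 tcp [0.49502612 0.03302974 0.04314831] F [-3.23739322 -0.34929712  4.59403049] boxx -74.68787909977634
t 6.98 pos [0.495  0.033  0.0431] rot [ 3.140e+00 -1.000e-03 -2.988e+00] j [ 0.066  0.142 -0.436  0.994  0.002 -0.088] F [-3.2 -0.3  4.6] w 0.06320778165660829
box xy [-0.0747  0.04  ] shift [-0.318 -0.008 -0.009] turn [ 0.001 -0.    -0.   ]
```

View pics/s10.png

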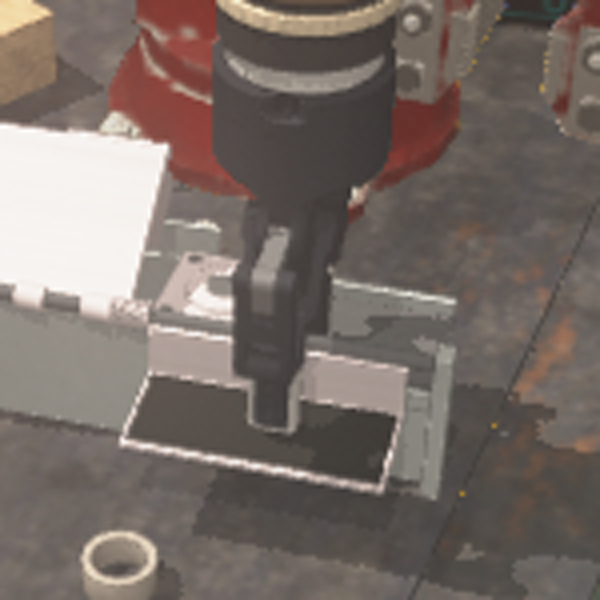

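View pics/wrist10.png

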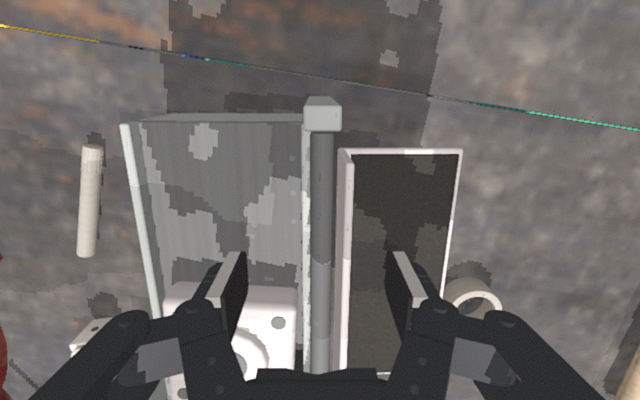

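send_rows([
  [-0.03, 0, -0.003, 0, 0, 0, 0.48],
  [-0.06, 0, -0.006, 0, 0, 0, 0.48],
  [-0.09, 0, -0.006, 0, 0, 0, 0.48],
  [-0.12, 0, -0.006, 0, 0, 0, 0.48],
  [-0.15, 0, -0.006, 0, 0, 0, 0.48],
  [-0.18, 0, -0.006, 0, 0, 0, 0.48],
  [-0.21, 0, -0.006, 0, 0, 0, 0.48],
])

```text
time: 7.67
tool_pos: [0.5267, 0.0373, 0.0442]
eef_rot: [3.141, -0.0, -2.988]
force: [-4.9, 0.1, 5.4]
gripper_width: 0.0634
```

```bash
python3 look.py 11; python3 nxt.py -.027 .0388 .0445 -2.9866
```

```text
near finger column z [50. 51. 52.] y [69. 86.]
roof angle 0.5515837437213438 1165
cap top x [-53.   4.]
t 7.7167 tcp [0.5275821  0.03740808 0.04415061] F [-1.39949363  0.15249234  4.44529449] boxx -41.84626665310433
t 7.72 pos [0.5276 0.0374 0.0442] rot [ 3.141  0.    -2.988] j [ 0.071  0.198 -0.366  1.007  0.    -0.082] F [-1.4  0.2  4.4] w 0.06327188991434492
box xy [-0.0418  0.0393] shift [-0.099 -0.003 -0.002] turn [ 0.     0.    -0.001]
```

View pics/s11.png

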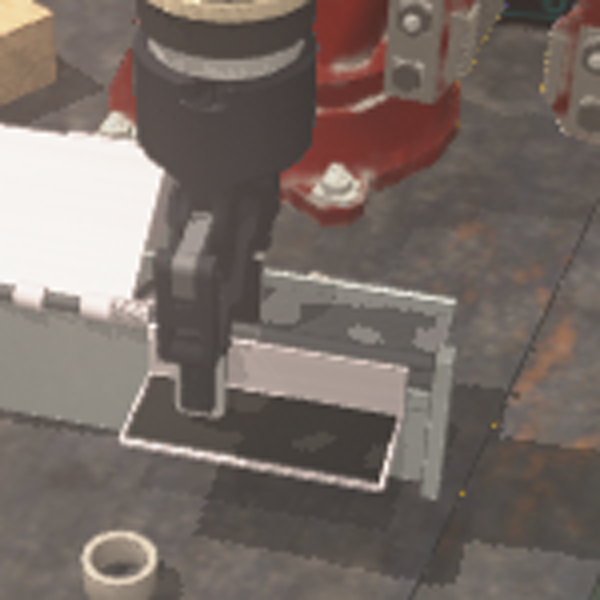

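```bash
python3 - <<'E'
from h import *
p,d=imaging.get_image('side');P=cloud('side',d)*1000
c,s=np.cos(.155),np.sin(.155);X=P[...,0]-575;Y=P[...,1]-5;x=c*X+s*Y;y=-s*X+c*Y;z=P[...,2]
for v in range(140,192,3): print(v,[(u,int(x[v,u]),int(y[v,u]),int(z[v,u])) for u in (316,320,324,328,334,340,346)])
E
```

```text
140 [(316, -15, 66, 213), (320, -23, 71, 217), (324, -30, 73, 218), (328, -36, 70, 218), (334, -46, 71, 220), (340, -54, 66, 218), (346, -64, 65, 219)]
143 [(316, -15, 64, 206), (320, -24, 73, 212), (324, -31, 76, 215), (328, -36, 70, 212), (334, -47, 73, 216), (340, -56, 72, 217), (346, -64, 66, 214)]
146 [(316, -15, 64, 200), (320, -23, 70, 205), (324, -30, 73, 208), (328, -36, 71, 208), (334, -47, 73, 210), (340, -56, 74, 212), (346, -64, 66, 209)]
149 [(316, -15, 64, 195), (320, -24, 72, 201), (324, -31, 74, 203), (328, -38, 77, 206), (334, -47, 75, 206), (340, -56, 72, 206), (346, -65, 66, 203)]
152 [(316, -15, 64, 189), (320, -24, 73, 196), (324, -31, 75, 198), (328, -37, 75, 199), (334, -47, 73, 199), (340, -56, 68, 198), (346, -65, 67, 199)]
155 [(316, -15, 67, 185), (320, -23, 71, 189), (324, -31, 75, 192), (328, -38, 76, 194), (334, -47, 74, 195), (340, -57, 73, 195), (346, -65, 66, 193)]
158 [(316, -15, 66, 179), (320, -23, 71, 183), (324, -30, 73, 185), (328, -37, 74, 187), (334, -47, 73, 188), (340, -57, 72, 189), (346, -65, 66, 187)]
161 [(316, 10, -22, 113), (320, -23,
[... 915 characters left out ...]
45), (328, -41, 87, 155), (334, -49, 78, 151), (340, -55, 61, 141), (346, -53, 1, 99)]
182 [(316, 14, -36, 54), (320, -31, 100, 157), (324, -36, 95, 154), (328, -43, 96, 156), (334, -47, 73, 141), (340, -55, 61, 134), (346, -26, -129, -2)]
185 [(316, 15, -36, 46), (320, -33, 106, 155), (324, -39, 104, 155), (328, -45, 103, 155), (334, -46, 67, 131), (340, -56, 65, 131), (346, -29, -117, -1)]
188 [(316, 14, -35, 39), (320, -32, 106, 149), (324, -39, 105, 150), (328, -45, 105, 151), (334, -52, 92, 143), (340, -57, 70, 128), (346, -46, -36, 51)]
191 [(316, 6, -7, 54), (320, -33, 106, 143), (324, -39, 105, 144), (328, -46, 105, 145), (334, -48, 72, 122), (340, -57, 69, 121), (346, -46, -36, 43)]
```

send_rows([
  [-0.03, 0, 0, 0, 0, 0, 0.48],
  [-0.06, 0, 0, 0, 0, 0, 0.48],
  [-0.09, 0, 0, 0, 0, 0, 0.48],
  [-0.12, 0, 0, 0, 0, 0, 0.48],
  [-0.13, 0, 0, 0, 0, 0, 0.48],
  [-0.13, 0, 0, 0, 0, 0, 0.48],
])

```text
time: 8.27
tool_pos: [0.546, 0.0403, 0.0441]
eef_rot: [3.141, -0.0, -2.988]
force: [-3.1, 0.3, 4.8]
gripper_width: 0.0631
```

```bash
python3 look.py 12; python3 nxt.py -.027 .0388 .0445 -2.9866; python3 - <<'E'
from h import *
for c in ('top','wrist'):
    p,d=imaging.get_image(c)
    if c=='top': p=cv2.resize(p[110:270,240:420],None,fx=3.5,fy=3.5,interpolation=2)
    cv2.imwrite(f'pics/{c}12.png',p[:,:,::-1])
E
```

```text
near finger column z [50. 51. 53.] y [69. 86.]
roof angle 0.5533402119852935 1014
cap top x [-33. -18.]
t 8.3167 tcp [0.5459936  0.04031401 0.04413163] F [-3.22663237  0.62402379  4.55345158] boxx -23.206881731314528
t 8.32 pos [0.546  0.0403 0.0441] rot [ 3.141  0.    -2.988] j [ 0.074  0.231 -0.324  1.016  0.    -0.08 ] F [-3.2  0.6  4.6] w 0.06333085733331031
box xy [-0.0232  0.0394] shift [ 0.025 -0.004 -0.002] turn [ 0.     0.    -0.001]
```

View pics/s12.png

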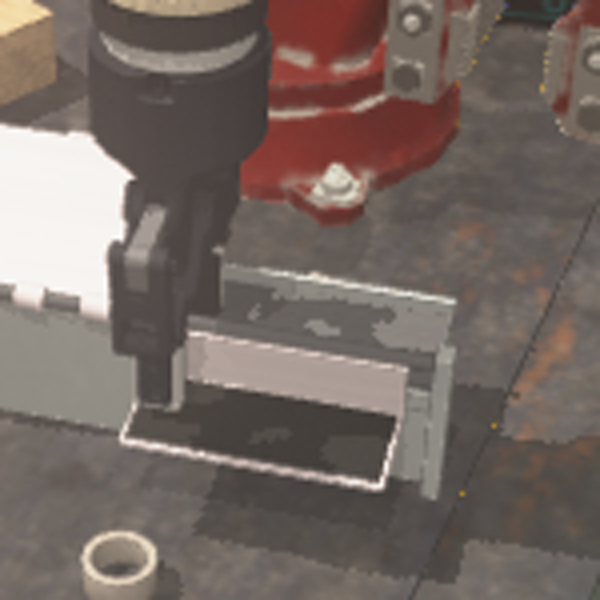

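View pics/wrist12.png

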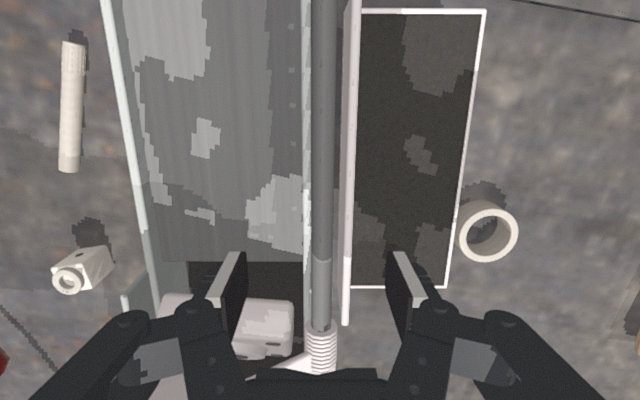

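```bash
python3 - <<'E'
from h import *
p,d=imaging.get_image('wrist');P=cloud('wrist',d)*1000
c,s=np.cos(.155),np.sin(.155);X=P[...,0]-575;Y=P[...,1]-5;x=c*X+s*Y;y=-s*X+c*Y;z=P[...,2]
for v in range(255,400,6): print(v,[(u,int(x[v,u]),int(y[v,u]),int(z[v,u])) for u in (170,190,210,245,260,275,290)])
E
```

```text
255 [(170, -26, -30, 44), (190, -26, -21, 44), (210, -26, -11, 44), (245, -32, 7, 55), (260, -26, 12, 43), (275, -27, 19, 46), (290, -26, 26, 44)]
261 [(170, -22, -31, 43), (190, -23, -21, 44), (210, -22, -12, 43), (245, -30, 7, 56), (260, -22, 11, 43), (275, -23, 19, 44), (290, -22, 26, 43)]
267 [(170, -15, -35, 36), (190, -4, -33, 17), (210, -4, -21, 17), (245, -26, 7, 56), (260, -4, 6, 18), (275, -4, 15, 18), (290, -5, 24, 19)]
273 [(170, -12, -35, 38), (190, 0, -33, 17), (210, -30, -4, 67), (245, -24, 7, 57), (260, 0, 6, 17), (275, 0, 15, 18), (290, -1, 23, 19)]
279 [(170, -9, -35, 38), (190, 3, -34, 18), (210, -30, -3, 70), (245, -21, 7, 58), (260, 3, 6, 18), (275, 3, 15, 18), (290, 3, 23, 17)]
285 [(170, -6, -35, 39), (190, 6, -34, 18), (210, -30, -2, 75), (245, -19, 7, 59), (260, 7, 6, 18), (275, 7, 14, 17), (290, 7, 23, 18)]
291 [(170, -3, -35, 40), (190, 11, -35, 17), (210, -34, 1, 85), (245, -16, 7, 59), (260, 11, 6, 18), (275, 11, 14, 18), (290, 10, 23, 18)]
297 [(170, -13, -26, 58), (190, -13, -17, 58), (210, -34, 2, 89), (245, -14, 7, 61), (260, 15, 5, 18), (275, 15, 14,
[... 1766 characters left out ...]
0, -40, 14, 128), (245, 75, -7, 17), (260, -32, 24, 120), (275, -33, 28, 121), (290, -33, 32, 121)]
381 [(170, 0, -14, 92), (190, -39, 9, 128), (210, -41, 15, 130), (245, -40, 22, 129), (260, -34, 24, 123), (275, -34, 28, 124), (290, -34, 32, 123)]
387 [(170, -1, -13, 95), (190, -41, 11, 131), (210, -41, 15, 132), (245, -40, 23, 131), (260, -34, 25, 125), (275, -33, 28, 124), (290, -35, 32, 126)]
393 [(170, 0, -12, 97), (190, -40, 11, 132), (210, -40, 15, 132), (245, -39, 23, 131), (260, -35, 25, 127), (275, -34, 29, 127), (290, -34, 32, 127)]
399 [(170, 0, -11, 100), (190, -41, 12, 134), (210, -40, 16, 134), (245, -41, 23, 134), (260, -35, 26, 129), (275, -34, 29, 128), (290, -34, 32, 129)]
```

send_rows([
  [-0.02, 0, 0, 0, 0, 0, 0.48],
  [-0.04, 0, 0, 0, 0, 0, 0.48],
  [-0.06, 0, 0, 0, 0, 0, 0.48],
  [-0.06, 0, 0, 0, 0, 0, 0.48],
  [-0.06, 0, 0, 0, 0, 0, 0.48],
])

```text
time: 8.88
tool_pos: [0.5548, 0.0415, 0.0441]
eef_rot: [-3.142, 0.0, -2.989]
force: [-2.8, -0.0, 4.8]
gripper_width: 0.0633
```

```bash
python3 look.py 13; python3 - <<'E'
from h import *
p,d=imaging.get_image('wrist');P=cloud('wrist',d)*1000
cv2.imwrite('pics/wrist13.png',p[:,:,::-1])
c,s=np.cos(.155),np.sin(.155);X=P[...,0]-575;Y=P[...,1]-5;x=c*X+s*Y;y=-s*X+c*Y;z=P[...,2]
for v in range(255,385,6): print(v,[(u,int(x[v,u]),int(y[v,u]),int(z[v,u])) for u in (170,245,260,275,290)])
E
```

```text
near finger column z [49. 51. 55.] y [68. 87.]
roof angle 0.5472890847868953 827
cap top x [-24.  -9.]
t 8.9333 tcp [0.55477496 0.04157965 0.04417573] F [-2.29681693 -0.49612409  4.79313922] boxx -14.335404794787312
255 [(170, -12, -35, 35), (245, -22, 7, 54), (260, -3, 7, 18), (275, -3, 15, 18), (290, -3, 24, 18)]
261 [(170, -10, -34, 36), (245, -20, 7, 56), (260, 0, 7, 18), (275, 0, 15, 18), (290, 0, 24, 18)]
267 [(170, -6, -35, 36), (245, -17, 7, 56), (260, 3, 6, 18), (275, 4, 15, 17), (290, 4, 23, 18)]
273 [(170, -3, -35, 38), (245, -15, 7, 57), (260, 7, 6, 19), (275, 8, 15, 17), (290, 7, 23, 19)]
279 [(170, -1, -35, 39), (245, -12, 7, 57), (260, 12, 6, 18), (275, 12, 14, 17), (290, 11, 23, 18)]
285 [(170, 0, -34, 41), (245, -10, 7, 59), (260, 16, 6, 17), (275, 15, 14, 18), (290, 15, 23, 18)]
291 [(170, 5, -35, 40), (245, -7, 7, 59), (260, 20, 5, 18), (275, 20, 14, 18), (290, 20, 23, 18)]
297 [(170, -4, -26, 58), (245, -5, 7, 60), (260, 23, 5, 18), (275, 23, 14, 19), (290, 24, 23, 18)]
303 [(170, -2, -26, 61), (245, -1, 6, 59), (260, 0, 13, 57), (275, 0, 20, 58), (290, 0, 26, 57)
[... 599 characters left out ...]
6, 104), (245, 19, 5, 62), (260, 21, 12, 59), (275, 15, 20, 65), (290, 0, 28, 83)]
351 [(170, -17, -5, 105), (245, 20, 6, 65), (260, 26, 11, 58), (275, 0, 23, 86), (290, 2, 28, 84)]
357 [(170, -15, -6, 105), (245, 31, 3, 56), (260, 0, 18, 90), (275, 2, 23, 87), (290, 5, 28, 84)]
363 [(170, -13, -6, 105), (245, 0, 13, 92), (260, 2, 18, 89), (275, 4, 23, 87), (290, 8, 28, 83)]
369 [(170, -10, -6, 105), (245, 1, 13, 93), (260, -24, 24, 118), (275, -24, 28, 119), (290, -24, 31, 119)]
375 [(170, -9, -6, 106), (245, 4, 13, 93), (260, -24, 24, 121), (275, -25, 28, 121), (290, -24, 32, 121)]
381 [(170, -1, -10, 100), (245, -31, 22, 129), (260, -25, 24, 123), (275, -25, 28, 123), (290, -24, 32, 123)]
```

View pics/wrist13.png

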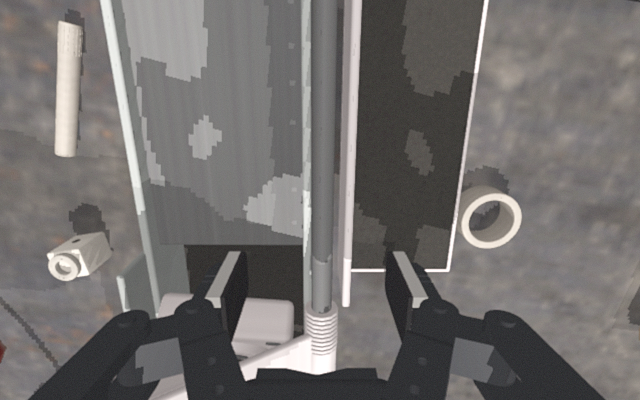

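send_rows([
  [-0.01, 0, 0, 0, 0, 0, 0.48],
  [-0.02, 0, 0, 0, 0, 0, 0.48],
  [-0.02, 0, 0, 0, 0, 0, 0.48],
  [0.2, 0, 0, 0, 0, 0, 0.48],
  [0.3, 0, 0, 0, 0, 0, 0.48],
  [0.3, 0, 0, 0, 0, 0, 0.48],
  [0.3, 0, 0, 0, 0, 0, 0.48],
])

```text
time: 9.57
tool_pos: [0.51, 0.0345, 0.0446]
eef_rot: [-3.141, 0.001, -2.989]
force: [-2.5, -0.4, 4.8]
gripper_width: 0.0631
```

```bash
python3 look.py 14; python3 - <<'E'
from h import *
p,d=imaging.get_image('wrist');P=cloud('wrist',d)*1000
cv2.imwrite('pics/wrist14.png',p[:,:,::-1])
c,s=np.cos(.155),np.sin(.155);X=P[...,0]-575;Y=P[...,1]-5;x=c*X+s*Y;y=-s*X+c*Y;z=P[...,2]
for v in range(280,400,6): print(v,[(u,int(x[v,u]),int(y[v,u]),int(z[v,u])) for u in (180,200,245,260,275,290)])
p,d=imaging.get_image('top');P=cloud('top',d)*1000
X=P[...,0]-575;Y=P[...,1]-5;x=c*X+s*Y;y=-s*X+c*Y;z=P[...,2]
for v in range(150,200,4): print(v,[(u,int(x[v,u]),int(y[v,u]),int(z[v,u])) for u in (325,332,339,346)])
E
```

```text
near finger column z [50. 51. 53.] y [69. 87.]
roof angle 0.5407024732520842 1162
cap top x [-70. -59.]
t 9.6167 tcp [0.51037828 0.03454141 0.04439815] F [-2.64035843 -1.09001905  5.28351376] boxx -59.286400513955634
280 [(180, -48, -28, 43), (200, -48, -18, 44), (245, -56, 6, 57), (260, -48, 10, 43), (275, -48, 18, 43), (290, -48, 25, 44)]
286 [(180, -45, -28, 45), (200, -66, -6, 76), (245, -55, 7, 59), (260, -45, 10, 44), (275, -45, 18, 44), (290, -44, 25, 43)]
292 [(180, -41, -28, 44), (200, -66, -4, 80), (245, -52, 7, 59), (260, -40, 10, 43), (275, -40, 18, 43), (290, -41, 25, 44)]
298 [(180, -38, -29, 44), (200, -71, 0, 91), (245, -50, 7, 61), (260, -38, 10, 44), (275, -37, 17, 43), (290, -38, 25, 44)]
304 [(180, -71, -6, 94), (200, -73, 1, 97), (245, -34, 2, 44), (260, -34, 10, 44), (275, -34, 17, 43), (290, -34, 25, 44)]
310 [(180, -71, -4, 97), (200, -71, 1, 97), (245, -31, 2, 44), (260, -31, 10, 44), (275, -30, 17, 44), (290, -31, 25, 45)]
316 [(180, -71, -3, 100), (200, -71, 2, 100), (245, -26, 2, 43), (260, -26, 9, 43), (275, -27, 17, 44), (290, -27, 25, 44)]
322 [(180, -7
[... 2048 characters left out ...]
-47, 45, 533), (332, -48, 39, 535), (339, -49, 33, 535), (346, -49, 27, 534)]
174 [(325, -51, 46, 534), (332, -51, 39, 533), (339, -52, 33, 535), (346, -53, 27, 535)]
178 [(325, -54, 46, 535), (332, -55, 40, 535), (339, -56, 34, 535), (346, -57, 28, 536)]
182 [(325, -58, 47, 534), (332, -59, 41, 536), (339, -59, 34, 534), (346, -60, 28, 536)]
186 [(325, -61, 47, 536), (332, -62, 41, 535), (339, -63, 35, 535), (346, -64, 29, 535)]
190 [(325, -65, 47, 534), (332, -66, 41, 537), (339, -66, 35, 536), (346, -67, 29, 535)]
194 [(325, -68, 48, 532), (332, -69, 42, 535), (339, -70, 36, 536), (346, -71, 30, 534)]
198 [(325, -72, 48, 532), (332, -72, 42, 533), (339, -73, 36, 533), (346, -74, 30, 534)]
```

View pics/wrist14.png

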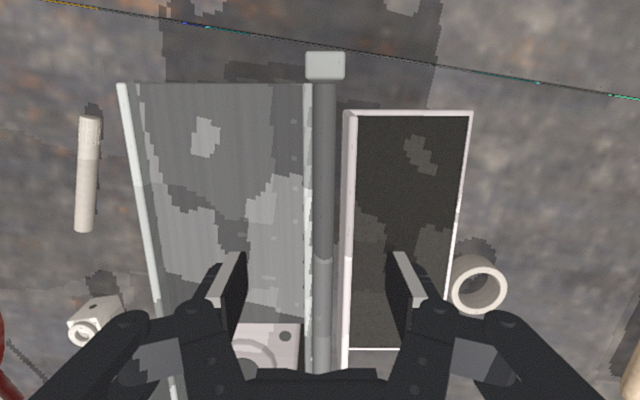

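send_rows([
  [0, 0, -0.03, 0, 0, 0, 0.48],
  [0, 0, -0.06, 0, 0, 0, 0.48],
  [0, 0, -0.09, 0, 0, 0, 0.48],
  [0, 0, -0.13, 0, 0, 0, 0.48],
  [0, 0, -0.2, 0, 0, 0, 0.48],
  [0, 0, -0.4, 0, 0, 0, 0.48],
  [0, 0, -0.65, 0, 0, 0, 0.48],
  [0, 0, -0.9, 0, 0, 0, 0.48],
])

```text
time: 10.38
tool_pos: [0.5093, 0.0345, 0.1805]
eef_rot: [-3.141, -0.002, -2.989]
force: [1.3, 0.7, 0.9]
gripper_width: 0.0634
```

send_rows([
  [0.2, 0.2, 0, 0, 0, 0, 0.48],
  [0.4, 0.4, 0, 0, 0, 0, 0.48],
  [0.6, 0.6, 0, 0, 0, 0, 0.48],
  [0.8, 0.8, 0, 0, 0, 0, 0.48],
  [0.8, 0.8, 0, 0, 0, 0, 0.48],
  [0.8, 0.8, 0, 0, 0, 0, 0.48],
])

```text
time: 10.88
tool_pos: [0.3719, 0.1359, 0.1802]
eef_rot: [-3.142, 0.002, -2.985]
force: [0.9, -1.2, 0.7]
gripper_width: 0.0632
```

```bash
python3 look.py 15; python3 - <<'E'
from h import *
p,d=imaging.get_image('top');P=cloud('top',d)*1000
cv2.imwrite('pics/top15.png',cv2.resize(p[110:270,240:420,::-1],None,fx=3.5,fy=3.5,interpolation=2))
c,s=np.cos(.155),np.sin(.155);X=P[...,0]-575;Y=P[...,1]-5;x=c*X+s*Y;y=-s*X+c*Y;z=P[...,2]
k=(d>0)&(x>5)&(x<80)&(y>-38)&(y<35);print('roof z',np.percentile(z[k],[5,50,95]),np.polyfit(y[k],z[k],1))
k=(d>0)&(x>-20)&(x<-1)&(abs(y)<28);print('gap z',np.percentile(z[k],[2,25,50,75,98]))
for v in range(174,192,2): print(v,[(u,int(x[v,u]),int(y[v,u]),int(z[v,u])) for u in (325,332,339,346,352)])
E
```

```text
roof z [74.14476284 76.7802592  79.22854718] [-2.63031071e-03  7.67231078e+01]
gap z [17.06859792 34.15543196 36.42920232 37.84683809 41.52486318]
174 [(325, 4, 21, 75), (332, 2, 9, 77), (339, 1, -3, 76), (346, 0, -16, 75), (352, 0, -28, 61)]
176 [(325, 0, 22, 77), (332, 3, 7, 41), (339, 0, -4, 59), (346, 0, -19, 35), (352, -1, -30, 37)]
178 [(325, 1, 20, 35), (332, 0, 7, 39), (339, -1, -5, 36), (346, -3, -18, 36), (352, -4, -30, 35)]
180 [(325, -2, 20, 38), (332, -3, 7, 35), (339, -5, -4, 41), (346, -7, -18, 37), (352, -8, -29, 34)]
182 [(325, -5, 21, 38), (332, -7, 8, 34), (339, -8, -5, 33), (346, -10, -18, 34), (352, -11, -29, 34)]
184 [(325, -9, 22, 40), (332, -11, 8, 36), (339, -13, -4, 39), (346, -14, -17, 38), (352, -15, -28, 36)]
186 [(325, -13, 22, 35), (332, -15, 9, 38), (339, -16, -4, 33), (346, -18, -16, 36), (352, -19, -28, 35)]
188 [(325, -15, 22, 21), (332, -17, 8, 23), (339, -18, -4, 17), (346, -22, -15, 45), (352, -23, -27, 41)]
190 [(325, -18, 22, 15), (332, -23, 10, 46), (339, -24, -2, 43), (346, -26, -15, 43), (352, -27, -26, 44)]Traceback (most recent call last):
  File "look.py", line 9, in <module>
    print('near finger column z',np.percentile(z[k],[0,2,10]).round(), 'y',np.percentile(y[k],[2,98]).round())
                                 ~~~~~~~~~~~~~^^^^^^^^^^^^^^^
    return _quantile_unchecked(
        a, q, axis, out, overwrite_input, method, keepdims, weights)
    return _ureduce(a,
                    func=_quantile_ureduce_func,
    ...<5 lines>...
                    overwrite_input=overwrite_input,
                    method=method)
    r = func(a, **kwargs)
    result = _quantile(arr,
                       quantiles=q,
    ...<2 lines>...
                       out=out,
                       weights=wgt)
    slices_having_nans = np.isnan(arr[-1, ...])
                                  ~~~^^^^^^^^^
IndexError: index -1 is out of bounds for axis 0 with size 0
```

View pics/top15.png

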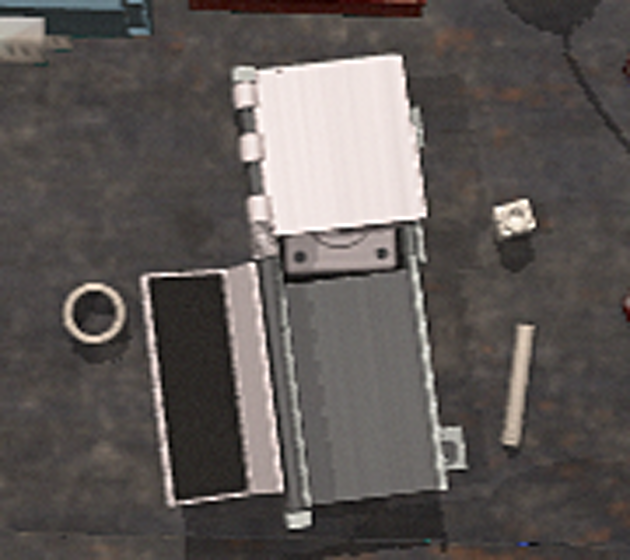

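View pics/s15.png

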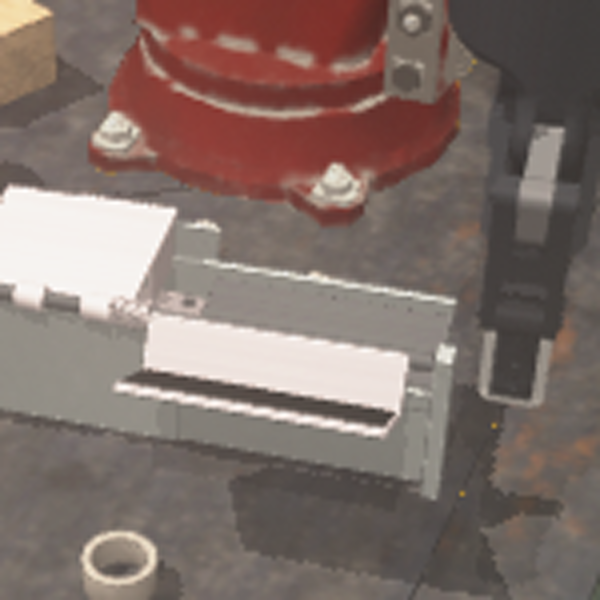

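```bash
python3 -c "
from h import *
s=r.get_state();print(s['time'],np.abs(s['joint_vel']).max(),s['force'])
print(workorder.job_done())"
```

```text
10.9833 0.023670978151602032 [ 0.1959957  -0.55568388 -0.03678926]
the job is handed in; nothing more can be done
None
```

The cap is in the returns box and the flap has shut over it. I handed the job in at about 11 s of the 48 s allowed; no verdict is reported.

**What I did:** With the fingers about 63 mm apart, straddling the hinge shaft, the left fingertip pressed the treadle until the flap read 0.54 rad. It kept the flap at 0.54 to 0.58 rad while the right fingertip pushed the cap along the lane. The cap tipped into the box but leaned on the finger, so I pushed on to the mouth and pulled back quickly so that it dropped flat. Then I lifted off and moved clear.

**Last checks:**
- **Cap:** it lies flat with its top at z 36–37 mm, which puts its underside at about 19 mm, on the box floor. Its rear edge is at about x -18 mm, so its centre is at about x 12 mm, inside the 0–85 mm limit.
- **Flap:** it measures about 0.003 rad from the roof surface in the top camera.
- **Arm:** it is clear of everything, with force readings near zero. The ring, block and rod look unmoved in the top picture, judged by eye.

**What disagreed:**
- **Fingertip height:** the cameras and the first contact put the fingertips about 5 to 15 mm behind the tool centre point at this opening, not 25 mm ahead. I went by the cameras and the force on the way down.
- **Box pose:** the top and wrist cameras differed by about 4 mm in position and 0.025 rad in angle. I used a value between them from the measured edges.
- **Last side-view script:** it stopped with an error because the finger was no longer in its search area. I made the final measurements from the top camera instead.

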